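# Issue the bearing from behind the cartons

### The job

An order has come in for the square flange bearing that is hemmed in behind the three cartons in the blue stock bay: first move all three cartons onto the grey holding mat, then take the bearing out and lay it hub up and flat on the sloped issue board, one side square against the orange cleat. Finally put the cartons back in the bay, each centred on the marking of its own colour (whatever place it came from). Keep the cartons upright throughout and leave everything released and at rest.

Things in the scene. Friction and masses are not known exactly. Their poses are not given: they have to be found in the camera images.
- bay: fixed blue stock tray. Origin: on the bench under the bearing's starting place; x to its back (away from the robot), y left. Floor 4 mm above the bench, x -120 to 38, y +-102 mm. Back wall 50 mm high, inner face x = 38; side rims 18, front rim 10 mm high. Carton places at (0, 63), (0, -63), (-66, 0); bearing at (0, 0), with 8 to 10 mm gaps around it, too tight for fingers beside the cartons.
- carton_red: loose upright white carton with a red top, 50 x 50 mm, 80 mm tall, about 0.18 kg. Origin: centre of its underside; z up. Starts in one of the bay's three carton places, axes along the bay's within a few degrees, not necessarily on its own colour.
- carton_yellow: loose upright white carton with a yellow top, 50 x 50 mm, 80 mm tall, about 0.18 kg. Origin: centre of its underside; z up. Starts in one of the bay's three carton places, axes along the bay's within a few degrees, not necessarily on its own colour.
- carton_green: loose upright white carton with a green top, 50 x 50 mm, 80 mm tall, about 0.18 kg. Origin: centre of its underside; z up. Starts in one of the bay's three carton places, axes along the bay's within a few degrees, not necessarily on its own colour.
- pad_red: fixed flat red marking on the bay's floor (under 1 mm thick): a 60 x 60 mm square plus a 22 mm tongue of that width towards the bay's front (-x), in sight even when a carton stands on the square. Origin: centre of the square, at floor height, where the red carton's centre belongs; axes parallel to the bay's.
- pad_yellow: fixed flat yellow marking on the bay's floor (under 1 mm thick): a 60 x 60 mm square plus a 22 mm tongue of that width towards the bay's front (-x), in sight even when a carton stands on the square. Origin: centre of the square, at floor height, where the yellow carton's centre belongs; axes parallel to the bay's.
- pad_green: fixed flat green marking on the bay's floor (under 1 mm thick): a 60 x 60 mm square plus a 22 mm tongue of that width towards the bay's front (-x), in sight even when a carton stands on the square. Origin: centre of the square, at floor height, where the green carton's centre belongs; axes parallel to the bay's.
- bearing: loose square flange bearing: dark steel block 58 x 58 mm, 28 mm tall, about 0.42 kg, with a round hub (38 mm diameter, brass ring, black bore) 6 mm higher in the middle of its top. Origin: centre of its underside; z up through the hub, x and y square to its sides, at the start along the bay's within a few degrees. Grip it across two opposite sides.
- mat: fixed grey holding mat on the bench, left or right of the bay, 280 mm along its x, 120 mm along its y, 4 mm thick. Origin: centre of its underside, on the bench. It takes three cartons in a row along its x, 85 mm apart.
- ramp: fixed sloped plywood board, orange cleat along its low front edge, on the other side of the bay. Origin: on the bench below it; level frame, x from low to high edge (away from the robot), y left. 150 mm wide, rises 15 deg (0.262 rad) to +x. Foot of the cleat's inner face: x = -60, z = 30 mm; the surface runs 148 mm up from there. Cleat 12 mm high. Seated bearing: origin x = -32, z = 37.5 mm.

How it is judged:
By the outcome, as a careful person would: the job done as asked, in the order asked, and still so for the second after the job is handed in, with the robot touching nothing.
It also fails if it takes over 128 s, if anything falls off the work surface, if the arm or the gripper's body presses on something with over 40 N, if the wrist force passes 120 N, or if a joint passes its speed limit or range.

### The arm

A 6-joint arm with a two-finger parallel gripper is mounted at the origin on the work surface. World frame = base frame: x ahead of the robot, y to its left, z up, the work surface at z = 0. Lengths are in m, angles in rad, forces in N, time in s.
With the tool pointing down it reaches from about 0.425 to 1.125 m from the base axis. Payload 14.9 kg.
Tool frame: the origin (TCP) lies between the finger pads; the fingertips stand arm.tips_ahead ahead of it and the grasp point (between the pads) lies 3 mm ahead of it (arm.tips_ahead is the distance from the TCP to the fingertips, in m); z points along the fingers, y is the line along which they close (so a half turn about z gives the same grasp; the last joint's range is limited). The gripper opens to 91 mm and grips with 3 to 60 N. Pads are 32 mm wide; open, the fingers measure 118 mm over their backs; the gripper's body (76 mm by 178 mm) begins 60 mm behind the grasp point.
Start: joints at [1.103, 0.379, 1.734, -0, 1.028, -0.033], TCP at [0.295, 0.635, 0.236] pointing down, gripper open.
Joint ranges: [-2.77, 2.77], [-0.74, 2.19], [0, 2.66], [-1.06, 4.2], [0.31, 2.87], [-3.08, 3.08]. Speed limits (rad/s): [1.89, 1.89, 2.39, 3.14, 3.14, 3.14].

### API

Orientations are given as a unit quaternion [x, y, z, w].
In Python, from cell import arm gives the robot as it stands.
- The arm moves only by the tool play_rows, never from a script. Its argument "series" is a list of rows, each a list of 7 numbers: the turn, a rotation vector about the tool's x, y, z in degrees, then the shift along the tool's x, y, z in m, then the finger opening in m, from 0 to 0.0912. In form: [[ax, ay, az, tx, ty, tz, jaw], ...]. A call has 1 to 20 rows; each row shifts and turns the commanded pose from where the row before left it, along the tool's axes as they then stand; what a row does not reach is not made up. A row lasts 1/10 s, in which the tool goes at most 50 mm and 8.59 degrees, less where a joint would pass 70% of its speed; a pose out of reach is approached as far as the arm can. A call is refused whole if a number of a shift passes 0.05 or a number of a turn 8.59, either way. A call with a gripper value outside its range is refused whole. The fingers move at their own pace and stop on an object; "force" is the grip in N (left out, the last holds). Time passes only in rows, so rows that do not move let the fingers close. It gives the time, the measured TCP pose, the force, the opening and the grip force at its end, in the units of the state.
- arm.get_state(): the state, without advancing time (a new reading comes with each control period).
- arm.snapshot(name): name is "side" or "top"; returns the picture (480x640x3 uint8, red, green, blue); there is no depth.
- arm.camera_info(name): a dict with "intrinsics" (3x3 intrinsics, pixels), "cam_to_world" (4x4, takes a point from camera to world coordinates). Camera axes: x right, y down, z forward; pixel columns grow to the right and rows downward; lengths in m; the calibration is good to about 2 mm. A picture is of the moment at which its call begins. camera_info takes no time and is no camera call.
- arm.finish_job(): hands the job in; it is judged then, once.
The state is a dict: "time_s": time; "joint_pos": joint angles; "dq": joint speeds; "tau": joint torques, N m; "tool_pos": TCP position; "eef_rot": TCP orientation; "wrist_force": force on the tool from outside, world axes, zero at the start; "moment": the same for the moment, N m; "width": finger opening in m; "grip_force": force on a finger pad.
Only numpy, scipy, OpenCV 4.12 (cv2) and the standard library are available. Lean on these libraries where they do the work, as an engineer would, in place of code of your own. Each camera call takes 0.05 s, during which the arm holds its last target. There are 200 camera calls.

## Working session

There is one attempt and no reset: what is moved stays moved. The work goes in short steps, Python scripts to look and compute and a tool call to move; the robot and the scene stay as the last step left them, time stands still between calls to the robot, and variables do not carry over. Pictures are saved under pics/ and viewed, at most 14 in all, crops included, and the job is handed in when it is done.

Besides the shell and the picture viewer there is one more tool, called as name(argument=value, ...) on one line, values as JSON. play_rows: Moves the arm, as the interface text tells. Its arguments: {"type":"object","properties":{"series":{"type":"array"},"force":{"type":"number"}},"required":["series"]}

```bash
mkdir -p pics; ls
python3 - <<'E'
from cell import arm
import cv2
print(arm.tips_ahead, arm.get_state())
for n in("top","side"):
    i=arm.camera_info(n);print(n,i)
    cv2.imwrite(f"pics/{n}0.png",arm.snapshot(n)[:,:,::-1])
E
```

```text
pics
0.022 {'time_s': 0.0, 'joint_pos': array([ 1.10273006e+00,  3.79397886e-01,  1.73477504e+00, -3.16960840e-06,
        1.02848884e+00, -3.33204062e-02]), 'dq': array([-0.00151931, -0.00085088,  0.00186613,  0.00035064,  0.00152828,
        0.0004803 ]), 'tau': array([-2.59464236e-03, -7.63758373e+01, -4.34324992e+01,  6.49018306e-02,
        4.27338132e-02, -1.55344196e-04]), 'tool_pos': array([0.29467907, 0.6345477 , 0.23529855]), 'eef_rot': array([ 2.15664293e-01,  9.76467422e-01, -5.18183168e-04, -1.31295888e-04]), 'wrist_force': array([ 0.65133596, -1.26662002,  1.15417822]), 'moment': array([ 0.01708767, -0.01404048, -0.00669562]), 'grip_force': 0.0, 'width': 0.09109040440569618}
top {'intrinsics': array([[441.91898017,   0.        , 318.86935975],
       [  0.        , 441.91898017, 240.08420662],
       [  0.        ,   0.        ,   1.        ]]), 'cam_to_world': array([[-0.0550971 , -0.97608341,  0.21029858,  0.41842325],
       [-0.99847084,  0.05481098, -0.00719341, -0.01999344],
       [-0.0045053 , -0.21037334, -0.97761074,  0.69952806],
       [ 0.        ,  0.        ,  0.        ,  1.        ]])}
side {'intrinsics': array([[607.88357113,   0.        , 310.69290022],
       [  0.        , 607.88357113, 235.13320285],
       [  0.        ,   0.        ,   1.        ]]), 'cam_to_world': array([[ 0.95976956, -0.16886361,  0.22433787,  0.3213874 ],
       [-0.28036173, -0.62037102,  0.73248692, -0.7660692 ],
       [ 0.01548233, -0.7659144 , -0.64275612,  0.69902369],
       [ 0.        ,  0.        ,  0.        ,  1.        ]])}
```

View pics/top0.png

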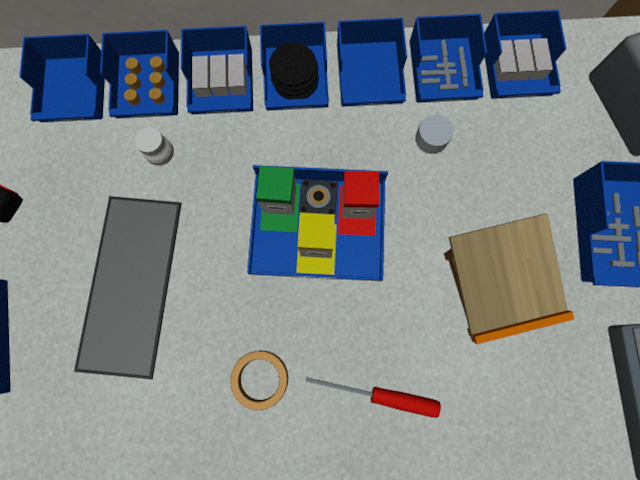

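View pics/side0.png

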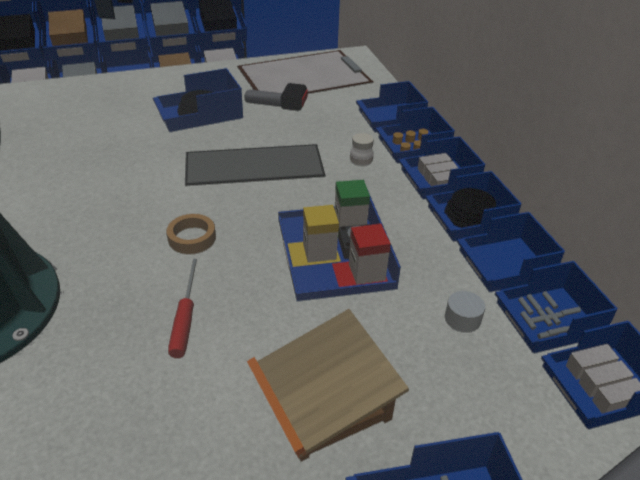

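The top view shows the bay at cols 248–387, rows 165–280: green carton left (276,188), red right (361,190), yellow in front (317,235), each beside its own tongue, and the bearing at (319,196). The mat is at the left, around (128,287), and the ramp at the right, around (510,278). Next I'll look closer.

Run:
```python
import cv2, numpy as np
t=cv2.imread("pics/top0.png")
cv2.imwrite("pics/c1.png",cv2.resize(t[160:285,240:395],None,fx=4.8,fy=4.8,interpolation=cv2.INTER_CUBIC))
for n in("top","side"):
    im=cv2.imread(f"pics/{n}0.png"); h=cv2.cvtColor(im,cv2.COLOR_BGR2HSV).astype(int)
    print(n,[tuple(h[p]) for p in ([(172,276),(197,270),(220,270),(182,361),(230,350),(230,317),(265,317),(210,260),(330,520),(290,130),(270,510)] if n=="top" else [(186,352),(240,370),(220,320),(430,290),(165,255)])])
```

```text
top [(np.int64(68), np.int64(198), np.int64(125)), (np.int64(68), np.int64(190), np.int64(129)), (np.int64(69), np.int64(198), np.int64(126)), (np.int64(1), np.int64(239), np.int64(176)), (np.int64(1), np.int64(231), np.int64(177)), (np.int64(29), np.int64(242), np.int64(176)), (np.int64(30), np.int64(228), np.int64(178)), (np.int64(109), np.int64(226), np.int64(158)), (np.int64(16), np.int64(255), np.int64(176)), (np.int64(83), np.int64(10), np.int64(100)), (np.int64(21), np.int64(94), np.int64(146))]
side [(np.int64(64), np.int64(115), np.int64(95)), (np.int64(1), np.int64(173), np.int64(130)), (np.int64(24), np.int64(153), np.int64(142)), (np.int64(12), np.int64(169), np.int64(140)), (np.int64(60), np.int64(9), np.int64(83))]
```

View pics/c1.png

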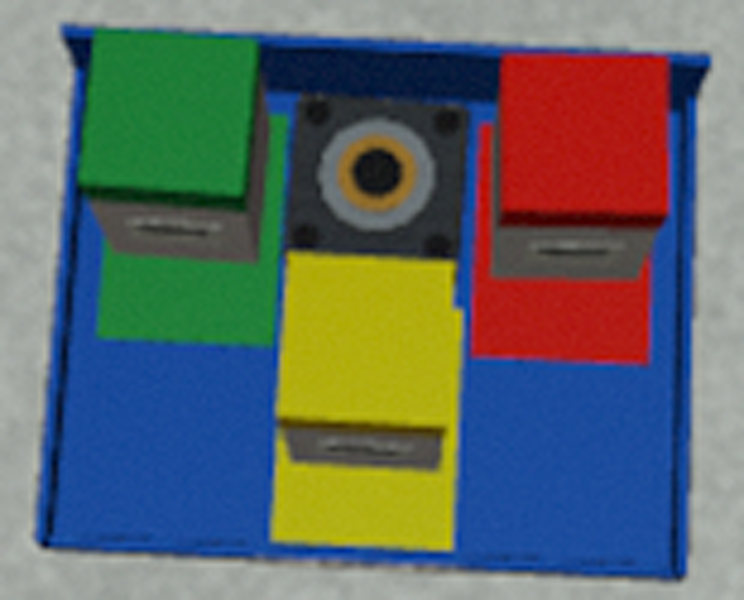

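```bash
cat > geo.py <<'E'
import numpy as np
from cell import arm
def ray(n,px,z):
    """pixels (N,2) -> world points on plane z"""
    c=arm.camera_info(n); T=c["cam_to_world"]
    px=np.atleast_2d(np.array(px,float)); d=np.c_[px,np.ones(len(px))]@np.linalg.inv(c["intrinsics"]).T@T[:3,:3].T
    o=T[:3,3]; s=(z-o[2])/d[:,2]; return o+d*s[:,None]
def rigid2(src,dst):
    """2D rigid fit dst=R src+t -> angle,t,resid"""
    src=np.array(src,float);dst=np.array(dst)[:,:2];a=src-src.mean(0);b=dst-dst.mean(0)
    th=np.arctan2((a[:,0]*b[:,1]-a[:,1]*b[:,0]).sum(),(a*b).sum())
    R=np.array([[np.cos(th),-np.sin(th)],[np.sin(th),np.cos(th)]]);t=dst.mean(0)-R@src.mean(0)
    return th,t,dst-(src@R.T+t)
E
python3 - <<'E'
from geo import *
np.set_printoptions(precision=4,suppress=True)
cr=lambda p:np.array(p)/4.8+np.array([240,160])
def q(name,px,z,h):
    P=ray("top",px,z); th,t,r=rigid2(np.array([[h,h],[h,-h],[-h,-h],[-h,h]])[:len(px)],P); print(name,np.degrees(th).round(1),t,np.abs(r).max())
P=ray("top",cr([(98,337),(272,346),(271,541),(453,550),(472,355),(648,362)]),.0045)
th,t,r=rigid2(np.array([(-52,93),(-52,33),(-118,30),(-118,-30),(-52,-33),(-52,-93)])/1e3,P)
print("bay",np.degrees(th),t,r)
q("green",cr([(97,30),(260,42),(246,201),(83,188)]),.084,.025)
q("red",cr([(501,55),(667,57),(666,215),(500,213)]),.084,.025)
q("yellow",cr([(287,252),(455,262),(445,428),(278,418)]),.084,.025)
q("bearing",cr([(300,95),(468,105),(455,257),(286,248)]),.032,.029)
print("hub",ray("top",cr([(377,171)]),.038))
P=ray("top",[(111,198),(181,203),(152,377),(76,371)],.004)
th,t,r=rigid2(np.array([(140,60),(140,-60),(-140,-60),(-140,60)])/1e3,P);print("mat",np.degrees(th),t,r)
import cv2
im=cv2.imread("pics/top0.png");cv2.imwrite("pics/c2.png",cv2.resize(im[205:350,440:580],None,fx=4,fy=4,interpolation=cv2.INTER_CUBIC))
E
```

```text
bay -5.932476832620021 [ 0.6315 -0.0289] [[ 0.0001 -0.0005]
 [-0.0001  0.0007]
 [-0.0001  0.0002]
 [-0.0002  0.0001]
 [-0.0001 -0.0006]
 [ 0.0004  0.0002]]
green -7.3 [0.6385 0.034 ] 0.0007822359863250972
red -4.3 [ 0.6251 -0.0911] 0.0006387930604674213
yellow -6.5 [ 0.5648 -0.0216] 0.000624538730484403
bearing -7.3 [ 0.6322 -0.0283] 0.003331095923983951
hub [[ 0.6318 -0.0283  0.038 ]]
mat -8.39913686051368 [0.5144 0.2757] [[-0.0036 -0.0017]
 [-0.0012  0.0016]
 [ 0.0036  0.0017]
 [ 0.0012 -0.0015]]
```

View pics/c2.png

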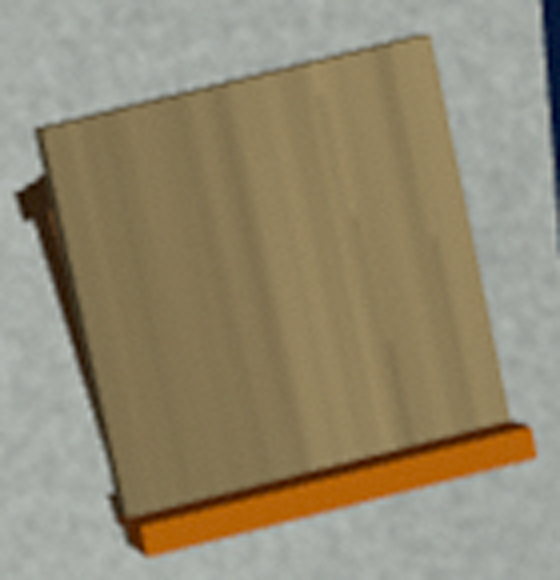

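Run:
```python
from geo import *
np.set_printoptions(precision=4,suppress=True)
cr=lambda p:np.array(p)/4+np.array([440,205])
P=np.r_[ray("top",cr([(38,129),(430,37)]),.0683),ray("top",cr([(125,518),(508,420)]),.030),ray("top",cr([(144,521),(527,425)]),.0416)]
th,t,r=rigid2(np.array([(83,75),(83,-75),(-60,75),(-60,-75),(-63.1,75),(-63.1,-75)])/1e3,P);print("ramp",np.degrees(th),t);print(r)
c,s=np.cos(th),np.sin(th);print("seat xy",t+np.array([c,s])*-.032)
```

```text
ramp 10.594926641572508 [ 0.4802 -0.3051]
[[-0.0003  0.0007]
 [-0.0013 -0.0002]
 [-0.0003  0.0003]
 [-0.0001  0.0005]
 [ 0.0015 -0.002 ]
 [ 0.0005  0.0008]]
seat xy [ 0.4487 -0.311 ]
```

```bash
cat >> geo.py <<'E'
from scipy.spatial.transform import Rotation as Rn
np.set_printoptions(precision=4,suppress=True)
def toolR(yaw,tilt=0):
    """tool y along frame y (yaw deg), tool x = -frame x, tool z down; tilt deg pitches with a slope rising to +x"""
    return Rn.from_euler("z",yaw,degrees=True)*Rn.from_euler("y",-tilt,degrees=True)*Rn.from_matrix(np.diag([-1.,1,-1]))
def go(p,R):
    """print turn from the present pose to R, then the shift in the final tool axes"""
    s=arm.get_state(); R0=Rn.from_quat(s["eef_rot"])
    print("t",round(s["time_s"],2),"turn",np.degrees((R0.inv()*R).as_rotvec()).round(2),"shift mm",(R.inv().apply(np.array(p)-s["tool_pos"])*1e3).round(1),"w",s["width"],"q6",s["joint_pos"][5])
B=toolR(-5.93)
E
python3 -c "
from geo import *
go([.5648,-.0216,.16],B)"
```

```text
t 0.1 turn [ -0.06  -0.01 -18.99] shift mm [-336.4 -624.7   75.3] w 0.09135464828678252 q6 -0.03328852369056046
```

play_rows(series=[[0,0,-6.33,0,0,0,0.075],[0,0,-6.33,0,0,0,0.075],[0,0,-6.33,0,0,0,0.075],[0,0,0,-0.021,-0.039,0.0047,0.075],[0,0,0,-0.021,-0.039,0.0047,0.075],[0,0,0,-0.021,-0.039,0.0047,0.075],[0,0,0,-0.021,-0.039,0.0047,0.075],[0,0,0,-0.021,-0.039,0.0047,0.075],[0,0,0,-0.021,-0.039,0.0047,0.075],[0,0,0,-0.021,-0.039,0.0047,0.075],[0,0,0,-0.021,-0.039,0.0047,0.075],[0,0,0,-0.021,-0.039,0.0047,0.075],[0,0,0,-0.021,-0.039,0.0047,0.075],[0,0,0,-0.021,-0.039,0.0047,0.075],[0,0,0,-0.021,-0.039,0.0047,0.075],[0,0,0,-0.021,-0.039,0.0047,0.075],[0,0,0,-0.021,-0.039,0.0047,0.075],[0,0,0,-0.021,-0.039,0.0047,0.075],[0,0,0,-0.021,-0.039,0.0047,0.075]], force=15)

```text
time_s: 2.0
tool_pos: [0.565, -0.0223, 0.1604]
eef_rot: [0.052, 0.999, 0.0, -0.0]
wrist_force: [0.7, 0.4, 1.1]
width: 0.075
grip_force: 0.0
```

```bash
python3 -c "
from geo import *
go([.5648,-.0216,.067],B)"
```

```text
t 2.0 turn [ 0.   -0.01 -0.  ] shift mm [ 0.2  0.7 93.4] w 0.07502989307701864 q6 -1.5480622136878428
```

play_rows(series=[[0,0,0,0,0.0007,0.025,0.075],[0,0,0,0,0,0.03,0.075],[0,0,0,0,0,0.025,0.075],[0,0,0,0,0,0.0134,0.075],[0,0,0,0,0,0,0.075],[0,0,0,0,0,0,0.04],[0,0,0,0,0,0,0.04],[0,0,0,0,0,0,0.04],[0,0,0,0,0,0,0.04],[0,0,0,0,0,0,0.04],[0,0,0,0,0,0,0.04]], force=20)

```text
time_s: 3.1
tool_pos: [0.5654, -0.0198, 0.0683]
eef_rot: [0.052, 0.999, 0.0, 0.001]
wrist_force: [-1.9, -0.4, 8.7]
width: 0.0503
grip_force: 20.0
```

```bash
python3 -c "
from geo import *
go([.514,.276,.12],B)"
```

```text
t 3.1 turn [0.   0.08 0.01] shift mm [ 81.7 288.9 -51.7] w 0.05028414399194591 q6 -1.543678685937817
```

play_rows(series=[[0,0,0,0,0,-0.01,0.04],[0,0,0,0,0,-0.025,0.04],[0,0,0,0,0,-0.02,0.04],[0,0,0,0,0,0,0.04]])

```text
time_s: 3.5
tool_pos: [0.5662, -0.0199, 0.1252]
eef_rot: [0.052, 0.999, -0.0, 0.002]
wrist_force: [0.6, -0.3, -2.0]
width: 0.0502
grip_force: 20.0
```

```bash
python3 -c "
from geo import *
go([.514,.276,.12],B)
s=arm.get_state();print(s['wrist_force'],s['moment'])
import cv2
cv2.imwrite('pics/s1.png',arm.snapshot('side')[130:330,230:470,::-1].repeat(3,0).repeat(3,1))"
```

```text
t 3.5 turn [0.01 0.24 0.01] shift mm [ 82.5 288.9   5.2] w 0.05016120030659786 q6 -1.5436837137632904
[ 0.5609 -0.3364 -1.9665] [ 0.0043 -0.0342 -0.0294]
```

View pics/s1.png

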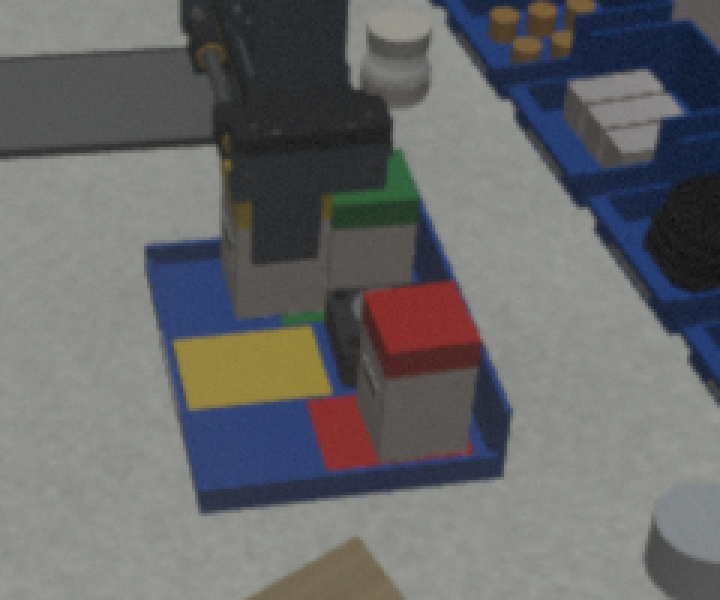

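The crop shows the yellow carton hanging upright in the fingers. Its empty pad is at crop (250,360); green, red and the bearing are undisturbed.

play_rows(series=[[0,0,0,0.005,0.018,0,0.04],[0,0,0,0.0105,0.036,0,0.04],[0,0,0,0.0105,0.036,0,0.04],[0,0,0,0.0105,0.036,0,0.04],[0,0,0,0.0105,0.036,0,0.04],[0,0,0,0.0105,0.036,0,0.04],[0,0,0,0.0105,0.036,0,0.04],[0,0,0,0.0105,0.036,0,0.04],[0,0,0,0.005,0.018,0,0.04],[0,0,0,0,0,0.02,0.04],[0,0,0,0,0,0.02,0.04],[0,0,0,0,0,0.01,0.04],[0,0,0,0,0,0.005,0.04],[0,0,0,0,0,0,0.04]])

```text
time_s: 4.95
tool_pos: [0.5113, 0.2749, 0.0668]
eef_rot: [0.052, 0.999, -0.0, -0.001]
wrist_force: [0.2, 0.1, -1.4]
width: 0.0501
grip_force: 20.0
```

```bash
python3 -c "
from geo import *
go([.514,.276,.068],B)"
```

```text
t 4.95 turn [-0.04 -0.06 -0.01] shift mm [-2.6  1.4 -1.2] w 0.0500764538980159 q6 -1.0137003106508806
```

play_rows(series=[[0,0,0,0,0,0.002,0.04],[0,0,0,0,0,0,0.075],[0,0,0,0,0,0,0.075],[0,0,0,0,0,0,0.075],[0,0,0,0,0,0,0.075],[0,0,0,0,0,-0.02,0.075],[0,0,0,0,0,-0.035,0.075],[0,0,0,0,0,-0.03,0.075]])

```text
time_s: 5.75
tool_pos: [0.5113, 0.2753, 0.1514]
eef_rot: [0.052, 0.999, -0.0, -0.0]
wrist_force: [-0.0, -0.2, 0.7]
width: 0.075
grip_force: 0.0
```

```bash
python3 -c "
from geo import *
go([.6385,.034,.067],B)"
```

```text
t 5.75 turn [-0.01 -0.02  0.01] shift mm [-151.4 -226.8   84.4] w 0.07503454887025848 q6 -1.0137193501597073
```

play_rows(series=[[0,0,0,-0.0108,-0.0162,0,0.075],[0,0,0,-0.0216,-0.0324,0,0.075],[0,0,0,-0.0216,-0.0324,0,0.075],[0,0,0,-0.0216,-0.0324,0,0.075],[0,0,0,-0.0216,-0.0324,0,0.075],[0,0,0,-0.0216,-0.0324,0,0.075],[0,0,0,-0.0216,-0.0324,0,0.075],[0,0,0,-0.0108,-0.0162,0,0.075],[0,0,0,0,0,0.02,0.075],[0,0,0,0,0,0.03,0.075],[0,0,0,0,0,0.025,0.075],[0,0,0,0,0,0.009,0.075],[0,0,0,0,0,0,0.075],[0,0,0,0,0,0,0.04],[0,0,0,0,0,0,0.04],[0,0,0,0,0,0,0.04],[0,0,0,0,0,0,0.04],[0,0,0,0,0,0,0.04],[0,0,0,0,0,0,0.04]])

```text
time_s: 7.65
tool_pos: [0.6389, 0.0342, 0.0673]
eef_rot: [0.052, 0.999, 0.0, 0.001]
wrist_force: [-2.2, 2.7, 8.1]
width: 0.0503
grip_force: 19.9
```

```bash
python3 -c "
from geo import *
go([.5985,.2633,.12],B);print(arm.get_state()['wrist_force'])"
```

```text
t 7.65 turn [0.01 0.06 0.01] shift mm [ 63.9 223.7 -52.7] w 0.05026907255635554 q6 -1.4504627525548404
[-2.176   2.6709  8.1172]
```

play_rows(series=[[0,0,0,0,0,-0.01,0.04],[0,0,0,0,0,-0.025,0.04],[0,0,0,0,0,-0.02,0.04],[0,0,0,0.0046,0.016,0,0.04],[0,0,0,0.0091,0.032,0,0.04],[0,0,0,0.0091,0.032,0,0.04],[0,0,0,0.0091,0.032,0,0.04],[0,0,0,0.0091,0.032,0,0.04],[0,0,0,0.0091,0.032,0,0.04],[0,0,0,0.0091,0.032,0,0.04],[0,0,0,0.0046,0.016,0,0.04],[0,0,0,0,0,0.02,0.04],[0,0,0,0,0,0.02,0.04],[0,0,0,0,0,0.01,0.04],[0,0,0,0,0,0.005,0.04],[0,0,0,0,0,0,0.04]])

```text
time_s: 9.25
tool_pos: [0.5981, 0.2633, 0.0663]
eef_rot: [0.052, 0.999, -0.0, -0.0]
wrist_force: [0.5, -0.7, -1.7]
width: 0.0499
grip_force: 20.0
```

play_rows(series=[[0,0,0,0,0,0.001,0.04],[0,0,0,0,0,0,0.075],[0,0,0,0,0,0,0.075],[0,0,0,0,0,0,0.075],[0,0,0,0,0,0,0.075],[0,0,0,0,0,-0.02,0.075],[0,0,0,0,0,-0.035,0.075],[0,0,0,0,0,-0.03,0.075]])

```text
time_s: 10.05
tool_pos: [0.5979, 0.2635, 0.1514]
eef_rot: [0.052, 0.999, -0.0, -0.0]
wrist_force: [-0.1, -1.2, 0.4]
width: 0.0748
grip_force: 0.0
```

```bash
python3 -c "
from geo import *
go([.6251,-.0911,.067],B);print(arm.get_state()['wrist_force'])"
```

```text
t 10.05 turn [-0.01 -0.02  0.01] shift mm [ -63.6 -349.9   84.4] w 0.07477188728236467 q6 -1.0880590902464686
[-0.1189 -1.1552  0.4018]
```

play_rows(series=[[0,0,0,-0.003,-0.0175,0,0.075],[0,0,0,-0.0064,-0.035,0,0.075],[0,0,0,-0.0064,-0.035,0,0.075],[0,0,0,-0.0064,-0.035,0,0.075],[0,0,0,-0.0064,-0.035,0,0.075],[0,0,0,-0.0064,-0.035,0,0.075],[0,0,0,-0.0064,-0.035,0,0.075],[0,0,0,-0.0064,-0.035,0,0.075],[0,0,0,-0.0064,-0.035,0,0.075],[0,0,0,-0.0064,-0.035,0,0.075],[0,0,0,-0.003,-0.0175,0,0.075],[0,0,0,0,0,0.02,0.075],[0,0,0,0,0,0.03,0.075],[0,0,0,0,0,0.025,0.075],[0,0,0,0,0,0.009,0.075],[0,0,0,0,0,0,0.075],[0,0,0,0,0,0,0.04],[0,0,0,0,0,0,0.04],[0,0,0,0,0,0,0.04],[0,0,0,0,0,0,0.04]])

```text
time_s: 12.05
tool_pos: [0.6259, -0.0912, 0.0673]
eef_rot: [0.052, 0.999, -0.0, 0.001]
wrist_force: [-1.2, 1.2, 5.6]
width: 0.0505
grip_force: 19.7
```

play_rows(series=[[0,0,0,0,0,0,0.04],[0,0,0,0,0,0,0.04],[0,0,0,0,0,-0.01,0.04],[0,0,0,0,0,-0.025,0.04],[0,0,0,0,0,-0.02,0.04],[0,0,0,0,0,0,0.04]])

```text
time_s: 12.65
tool_pos: [0.6267, -0.0914, 0.1243]
eef_rot: [0.052, 0.999, -0.0, 0.002]
wrist_force: [-0.3, 0.2, -1.7]
width: 0.0508
grip_force: 19.7
```

```bash
python3 -c "
from geo import *
go([.430,.288,.12],B);print(arm.get_state()['wrist_force'])"
```

```text
t 12.65 turn [-0.02  0.24  0.01] shift mm [234.8 357.1   4.3] w 0.050786648655409224 q6 -1.649120221623161
[-0.3498  0.1972 -1.7294]
```

play_rows(series=[[0,0,0,0.015,0.01,0,0.04],[0,0,0,0.03,0.02,0,0.04],[0,0,0,0.03,0.02,0,0.04],[0,0,0,0.03,0.02,0,0.04],[0,0,0,0.03,0.02,0,0.04],[0,0,0,0.03,0.02,0,0.04],[0,0,0,0.03,0.025,0,0.04],[0,0,0,0.025,0.03,0,0.04],[0,0,0,0.0148,0.035,0,0.04],[0,0,0,0,0.035,0,0.04],[0,0,0,0,0.035,0,0.04],[0,0,0,0,0.035,0,0.04],[0,0,0,0,0.035,0,0.04],[0,0,0,0,0.0171,0,0.04],[0,0,0,0,0,0.02,0.04],[0,0,0,0,0,0.02,0.04],[0,0,0,0,0,0.01,0.04],[0,0,0,0,0,0.005,0.04],[0,0,0,0,0,0,0.04]])

```text
time_s: 14.55
tool_pos: [0.4285, 0.2878, 0.0661]
eef_rot: [0.052, 0.999, -0.0, -0.0]
wrist_force: [0.2, -0.3, -3.0]
width: 0.0499
grip_force: 20.0
```

play_rows(series=[[0,0,0,0,0,0.001,0.04],[0,0,0,0,0,0,0.075],[0,0,0,0,0,0,0.075],[0,0,0,0,0,0,0.075],[0,0,0,0,0,0,0.075],[0,0,0,0,0,-0.02,0.085],[0,0,0,0,0,-0.035,0.085],[0,0,0,0,0,-0.03,0.085]])

```text
time_s: 15.35
tool_pos: [0.4284, 0.2882, 0.1515]
eef_rot: [0.052, 0.999, -0.0, -0.0]
wrist_force: [0.4, 0.3, 0.4]
width: 0.0854
grip_force: 0.0
```

```bash
python3 -c "
from geo import *
go([.5,.1,.15],B);print(arm.get_state()['wrist_force'])
import cv2
cv2.imwrite('pics/t2.png',arm.snapshot('top')[:,:,::-1])"
```

```text
t 15.35 turn [-0.01 -0.02  0.01] shift mm [ -90.7 -179.8    1.5] w 0.08535872881243885 q6 -0.9204712470367952
[0.4201 0.2518 0.3814]
```

View pics/t2.png

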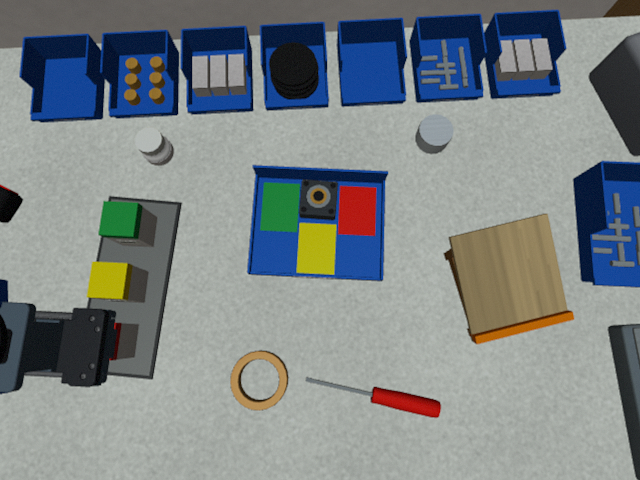

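The top view shows all three cartons on the mat, green (120,218), yellow (110,280) and red under the gripper. The bearing is free at (319,196). Now the bearing grasp.

play_rows(series=[[0,0,0,-0.0118,-0.0147,0,0.08],[0,0,0,-0.0235,-0.0294,0,0.08],[0,0,0,-0.0235,-0.0294,0,0.08],[0,0,0,-0.0235,-0.0294,0,0.08],[0,0,0,-0.0235,-0.0294,0,0.08],[0,0,0,-0.0235,-0.0294,0,0.08],[0,0,0,-0.0235,-0.0294,0,0.08],[0,0,0,-0.0235,-0.0294,0,0.08],[0,0,0,-0.0235,-0.0294,0,0.08],[0,0,0,-0.0235,-0.0294,0,0.08],[0,0,0,-0.0118,-0.0147,0,0.08],[0,0,0,0,0,0.025,0.08],[0,0,0,0,0,0.035,0.08],[0,0,0,0,0,0.03,0.08],[0,0,0,0,0,0.015,0.08],[0,0,0,0,0,0.008,0.08],[0,0,0,0,0,0,0.08]])

```text
time_s: 17.1
tool_pos: [0.6319, -0.0282, 0.037]
eef_rot: [0.052, 0.999, 0.0, -0.0]
wrist_force: [-0.7, 0.3, -0.0]
width: 0.0799
grip_force: 0.0
```

```bash
python3 -c "
from geo import *
go([.6318,-.0283,.034],B);print(arm.get_state()['wrist_force'])"
```

```text
t 17.1 turn [-0.   -0.04  0.02] shift mm [ 0.1 -0.1  3. ] w 0.07989805876066577 q6 -1.549151259942218
[-0.6934  0.2994 -0.0416]
```

Lower the last 3 mm, close firmly, lift.

play_rows(series=[[0,0,0,0,0,0.003,0.08],[0,0,0,0,0,0,0.08],[0,0,0,0,0,0,0.05],[0,0,0,0,0,0,0.05],[0,0,0,0,0,0,0.05],[0,0,0,0,0,0,0.05],[0,0,0,0,0,0,0.05]], force=35)

```text
time_s: 17.8
tool_pos: [0.6322, -0.0284, 0.0347]
eef_rot: [0.052, 0.999, 0.0, 0.0]
wrist_force: [-0.7, 2.1, 5.4]
width: 0.0579
grip_force: 34.8
```

play_rows(series=[[0,0,0,0,0,-0.01,0.05],[0,0,0,0,0,-0.025,0.05],[0,0,0,0,0,-0.035,0.05],[0,0,0,0,0,-0.035,0.05],[0,0,0,0,0,-0.02,0.05],[0,0,0,0,0,0,0.05]])

```text
time_s: 18.4
tool_pos: [0.6334, -0.0286, 0.1624]
eef_rot: [0.052, 0.999, -0.0, 0.002]
wrist_force: [0.2, -1.7, -5.7]
width: 0.0576
grip_force: 34.8
```

```bash
python3 -c "
from geo import *
# hover: TCP above the seat along ramp normal; seated TCP to origin = 30 mm along the normal (34-4)
th=10.6; R=toolR(th,15); M=R.as_matrix(); print(M)
o=np.array([.4487,-.311,.0375]); n=-M[:,2]
for d in (.030,.032,.070): go(o+n*d,R)
print(arm.get_state()['wrist_force'],arm.get_state()['joint_pos'])
import cv2
cv2.imwrite('pics/s2.png',arm.snapshot('side')[130:330,230:470,::-1].repeat(3,0).repeat(3,1))"
```

```text
[[-0.9494 -0.184   0.2544]
 [-0.1777  0.9829  0.0476]
 [-0.2588  0.     -0.9659]]
t 18.4 turn [ -2.2  -14.64 -16.42] shift mm [ 257.9 -243.6   30.3] w 0.05757353595381964 q6 -1.5492726057535051
t 18.4 turn [ -2.2  -14.64 -16.42] shift mm [ 257.9 -243.6   28.3] w 0.05757353595381964 q6 -1.5492726057535051
t 18.4 turn [ -2.2  -14.64 -16.42] shift mm [ 257.9 -243.6   -9.7] w 0.05757353595381964 q6 -1.5492726057535051
[ 0.1505 -1.7315 -5.7056] [-0.0819  0.3697  1.9052 -0.0002  0.8622 -1.5493]
```

View pics/s2.png

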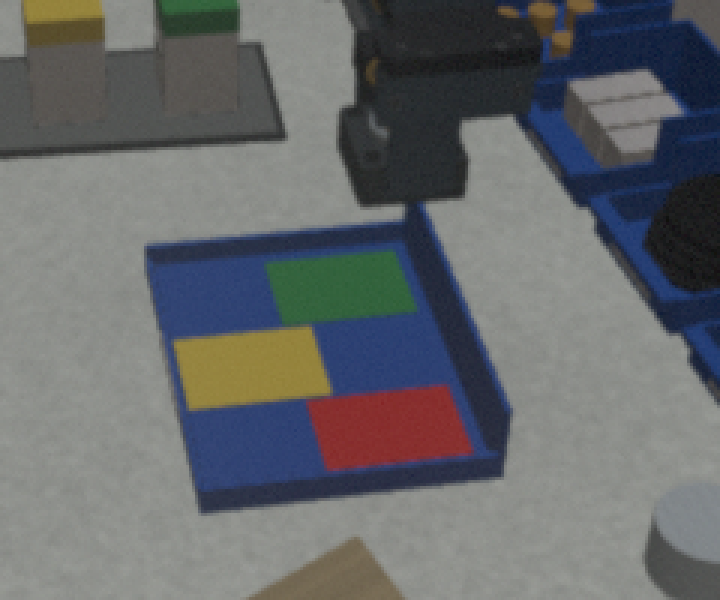

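The side view shows the bearing held level with the bay empty and all pads visible. The turn and the move over the ramp come next.

play_rows(series=[[-0.55,-3.66,-4.11,0,0,0,0.05],[-0.55,-3.66,-4.1,0,0,0,0.05],[-0.55,-3.66,-4.1,0,0,0,0.05],[-0.55,-3.66,-4.11,0,0,0,0.05],[0,0,0,0.0125,-0.0122,-0.0005,0.05],[0,0,0,0.025,-0.0244,-0.001,0.05],[0,0,0,0.025,-0.0244,-0.001,0.05],[0,0,0,0.025,-0.0244,-0.001,0.05],[0,0,0,0.025,-0.0244,-0.001,0.05],[0,0,0,0.025,-0.0244,-0.001,0.05],[0,0,0,0.025,-0.0244,-0.001,0.05],[0,0,0,0.025,-0.0244,-0.001,0.05],[0,0,0,0.025,-0.0244,-0.001,0.05],[0,0,0,0.025,-0.0244,-0.001,0.05],[0,0,0,0.0125,-0.0122,-0.0005,0.05],[0,0,0,0,0,0,0.05]])

```text
time_s: 20.05
tool_pos: [0.4346, -0.3139, 0.103]
eef_rot: [-0.09, 0.988, 0.013, 0.127]
wrist_force: [-0.8, 0.3, -4.8]
width: 0.0577
grip_force: 34.8
```

```bash
python3 -c "
from geo import *
R=toolR(10.6,15); n=-R.as_matrix()[:,2]
go(np.array([.4487,-.311,.0375])+n*.030,R)
print(arm.get_state()['wrist_force'],arm.get_state()['moment'],arm.get_state()['joint_pos'])"
```

```text
t 20.05 turn [ 0.16 -0.37 -0.19] shift mm [ 3.1  0.3 37. ] w 0.057705558203420035 q6 -2.857601852776452
[-0.7919  0.3356 -4.8243] [-0.0296  0.3961 -0.0636] [-0.7647  0.2934  2.1914  0.41    0.5459 -2.8576]
```

play_rows(series=[[0.16,-0.37,-0.19,-0.004,0,0.008,0.05],[0,0,0,0,0,0.01,0.05],[0,0,0,0,0,0.01,0.05],[0,0,0,0,0,0.005,0.05],[0,0,0,0,0,0,0.05]])

```text
time_s: 20.55
tool_pos: [0.4489, -0.3101, 0.073]
eef_rot: [-0.093, 0.987, 0.012, 0.131]
wrist_force: [-0.6, -0.2, -5.5]
width: 0.0579
grip_force: 34.8
```

play_rows(series=[[0,0,0,0,0,0.001,0.05],[0,0,0,0,0,0.001,0.05],[0,0,0,0,0,0,0.05]])

```text
time_s: 20.85
tool_pos: [0.4496, -0.3109, 0.0724]
eef_rot: [-0.093, 0.987, 0.011, 0.131]
wrist_force: [-0.7, 0.2, -5.6]
width: 0.0578
grip_force: 34.8
```

```bash
python3 -c "
from geo import *
R=toolR(10.6,15); n=-R.as_matrix()[:,2]
go(np.array([.4487,-.311,.0375])+n*.030,R)
s=arm.get_state();print(R.inv().apply(s['wrist_force']),R.inv().apply(s['moment']))
import cv2
cv2.imwrite('pics/s3.png',arm.snapshot('side')[290:460,240:420,::-1].repeat(3,0).repeat(3,1))"
```

```text
t 20.85 turn [-0.11  0.14  0.17] shift mm [9.9 0.1 3.5] w 0.05784389826613247 q6 -2.9023167725434873
[2.0911 0.2907 5.2816] [-0.0288  0.4032  0.058 ]
```

View pics/s3.png

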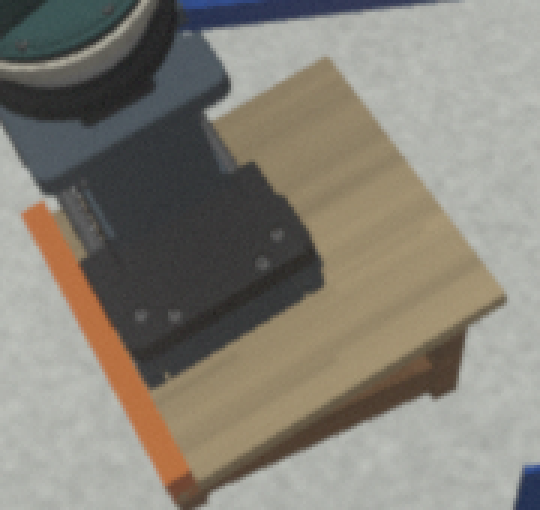

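The view shows the bearing just over the board, close to the cleat and square to it. Lower gently to contact.

play_rows(series=[[-0.11,0.14,0.17,0.001,0,0.001,0.05],[0,0,0,0.001,0,0.001,0.05],[0,0,0,0.001,0,0.001,0.05],[0,0,0,0,0,0,0.05],[0,0,0,0,0,0,0.05]])

```text
time_s: 21.4
tool_pos: [0.4475, -0.3113, 0.0687]
eef_rot: [-0.092, 0.987, 0.012, 0.13]
wrist_force: [-0.8, -0.3, 0.8]
width: 0.0579
grip_force: 34.8
```

```bash
cat > chk.py <<'E'
from geo import *
R=toolR(10.6,15); n=-R.as_matrix()[:,2]
go(np.array([.4487,-.311,.0375])+n*.030,R)
s=arm.get_state();print(R.inv().apply(s['wrist_force']),R.inv().apply(s['moment']))
E
python3 chk.py
```

```text
t 21.4 turn [ 0.01 -0.   -0.  ] shift mm [6.9 0.1 0.5] w 0.057893072634563496 q6 -2.9062510193003948
[ 0.6175 -0.1223 -0.9688] [-0.4115  0.2818  0.0286]
```

play_rows(series=[[0,0,0,0.002,0,0,0.05],[0,0,0,0.002,0,0,0.05],[0,0,0,0.0015,0,0,0.05],[0,0,0,0.001,0,0,0.05],[0,0,0,0,0,0,0.05]])

```text
time_s: 21.9
tool_pos: [0.442, -0.3125, 0.0673]
eef_rot: [-0.092, 0.987, 0.012, 0.13]
wrist_force: [10.5, 5.5, -0.3]
width: 0.0578
grip_force: 34.7
```

```bash
python3 chk.py
```

```text
t 21.9 turn [-0.    0.05  0.01] shift mm [1.1 0.2 0.6] w 0.057791409101091325 q6 -2.9239297275561347
[-10.8945   3.5039   3.2543] [-0.6093 -1.8478 -0.1835]
```

play_rows(series=[[0,0,0,0,0,0.0007,0.05],[0,0,0,0,0,0,0.05],[0,0,0,0.0005,0,0.0003,0.05],[0,0,0,0,0,0,0.05]], force=6)

```text
time_s: 22.3
tool_pos: [0.4415, -0.3127, 0.0663]
eef_rot: [-0.091, 0.987, 0.012, 0.13]
wrist_force: [2.3, 2.8, 6.7]
width: 0.0578
grip_force: 6.0
```

```bash
python3 chk.py
```

```text
t 22.3 turn [-0.01  0.04 -0.01] shift mm [ 0.3  0.3 -0.3] w 0.0578316406335786 q6 -2.926237461643618
[-4.4698  2.3612 -5.739 ] [-0.4871 -0.6667  0.1948]
```

play_rows(series=[[0,0,0,0,0,0,0.08],[0,0,0,0,0,0,0.08],[0,0,0,0,0,0,0.08],[0,0,0,0,0,-0.015,0.08],[0,0,0,0,0,-0.03,0.075],[0,0,0,0,0,-0.035,0.075],[0,0,0,0,0,-0.03,0.075],[0,0,0,0,0,0,0.075]])

```text
time_s: 23.1
tool_pos: [0.4137, -0.3191, 0.1755]
eef_rot: [-0.092, 0.987, 0.01, 0.131]
wrist_force: [-0.1, 0.3, 0.3]
width: 0.0754
grip_force: 0.0
```

```bash
python3 -c "
from geo import *
go([.4285,.2878,.16],B); print(arm.get_state()['wrist_force'])"
```

```text
t 23.1 turn [ 1.95 15.07 16.44] shift mm [ 47.9 605.2  15.5] w 0.07536410068625993 q6 -2.820344832159268
[-0.1152  0.3304  0.2537]
```

play_rows(series=[[0.49,3.77,4.11,0,0,0,0.075],[0.49,3.77,4.11,0,0,0,0.075],[0.49,3.77,4.11,0,0,0,0.075],[0.48,3.76,4.11,0,0,0,0.075],[0,0,0,-0.013,0.0432,0.0011,0.075],[0,0,0,-0.013,0.0432,0.0011,0.075],[0,0,0,-0.013,0.0432,0.0011,0.075],[0,0,0,-0.013,0.0432,0.0011,0.075],[0,0,0,-0.013,0.0432,0.0011,0.075],[0,0,0,-0.013,0.0432,0.0011,0.075],[0,0,0,-0.013,0.0432,0.0011,0.075],[0,0,0,0.0198,0.0432,0.0011,0.075],[0,0,0,0.0198,0.0432,0.0011,0.075],[0,0,0,0.0198,0.0432,0.0011,0.075],[0,0,0,0.0198,0.0432,0.0011,0.075],[0,0,0,0.0198,0.0432,0.0011,0.075],[0,0,0,0.0198,0.0432,0.0011,0.075],[0,0,0,0.0198,0.0432,0.0011,0.075],[0,0,0,0,0,0,0.075]])

```text
time_s: 25.0
tool_pos: [0.426, 0.2927, 0.1582]
eef_rot: [0.049, 0.999, 0.002, -0.002]
wrist_force: [-0.2, -1.0, -0.5]
width: 0.0751
grip_force: 0.0
```

```bash
python3 -c "
from geo import *
go([.4285,.2878,.067],B); print(arm.get_state()['wrist_force'])
import cv2
t=arm.snapshot('top')[:,:,::-1]; s=arm.snapshot('side')[:,:,::-1]
f=lambda a:cv2.resize(a,(400,440),interpolation=cv2.INTER_CUBIC)
cv2.imwrite('pics/r.png',cv2.hconcat([f(t[230:350,450:560]),f(s[325:450,245:358])])); cv2.imwrite('pics/t3.png',t)"
```

```text
t 25.0 turn [ 0.22 -0.26  0.29] shift mm [-3.  -4.7 91.2] w 0.07512865977950503 q6 -0.9236656953794447
[-0.1959 -0.9801 -0.4717]
```

View pics/r.png

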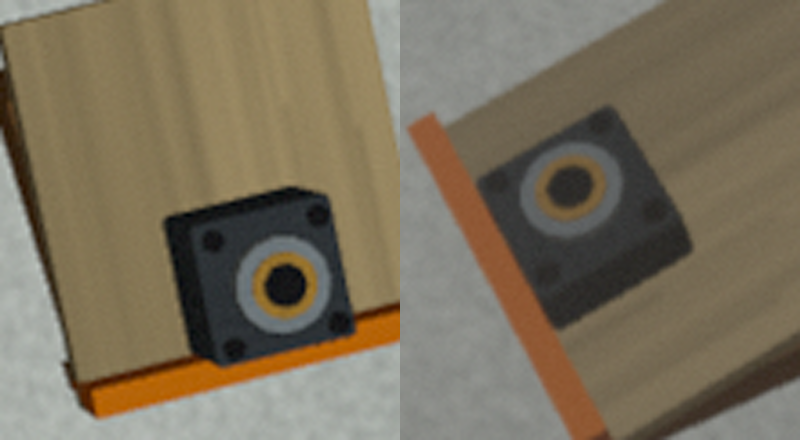

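The board view shows the bearing hub up, flat and flush along the orange cleat. Next, the red carton.

play_rows(series=[[0.22,-0.26,0.29,-0.003,-0.0047,0.01,0.075],[0,0,0,0,0,0.03,0.075],[0,0,0,0,0,0.03,0.075],[0,0,0,0,0,0.018,0.075],[0,0,0,0,0,0.003,0.075],[0,0,0,0,0,0,0.075],[0,0,0,0,0,0,0.04],[0,0,0,0,0,0,0.04],[0,0,0,0,0,0,0.04],[0,0,0,0,0,0,0.04],[0,0,0,0,0,0,0.04],[0,0,0,0,0,0,0.04]], force=20)

```text
time_s: 26.3
tool_pos: [0.431, 0.2844, 0.0687]
eef_rot: [0.054, 0.999, 0.0, 0.001]
wrist_force: [-0.9, -0.0, 7.8]
width: 0.0503
grip_force: 20.0
```

play_rows(series=[[0,0,0,0,0,-0.01,0.04],[0,0,0,0,0,-0.025,0.04],[0,0,0,0,0,-0.02,0.04],[0,0,0,0,-0.02,0,0.04],[0,0,0,0,-0.035,0,0.04],[0,0,0,0,-0.035,0,0.04],[0,0,0,0,-0.035,0,0.04],[0,0,0,0,0,0,0.04]])

```text
time_s: 27.1
tool_pos: [0.4155, 0.1569, 0.1231]
eef_rot: [0.055, 0.998, -0.001, -0.0]
wrist_force: [-1.0, -0.1, -2.0]
width: 0.0497
grip_force: 20.0
```

```bash
python3 -c "
from geo import *
go([.6250,-.0916,.067],B); print(arm.get_state()['wrist_force'])"
```

```text
t 27.1 turn [-0.07 -0.03 -0.38] shift mm [-234.  -225.6   56.1] w 0.049705891679252226 q6 -1.150498094587899
[-1.0018 -0.0594 -2.0228]
```

play_rows(series=[[0,0,-0.38,-0.0118,-0.0112,0,0.04],[0,0,0,-0.0282,-0.0268,0,0.04],[0,0,0,-0.0282,-0.0268,0,0.04],[0,0,0,-0.0282,-0.0268,0,0.04],[0,0,0,-0.0282,-0.0268,0,0.04],[0,0,0,-0.0282,-0.0268,0,0.04],[0,0,0,-0.0282,-0.0268,0,0.04],[0,0,0,-0.0282,-0.0268,0,0.04],[0,0,0,-0.0282,-0.0268,0,0.04],[0,0,0,0,0,0,0.04],[0,0,0,0,0,0.02,0.04],[0,0,0,0,0,0.02,0.04],[0,0,0,0,0,0,0.04],[0,0,0,0,0,0,0.04]])

```text
time_s: 28.5
tool_pos: [0.63, -0.0883, 0.0835]
eef_rot: [0.05, 0.999, -0.0, -0.0]
wrist_force: [1.5, 0.2, -2.7]
width: 0.05
grip_force: 20.0
```

```bash
python3 -c "
from geo import *
go([.6250,-.0916,.067],B); print(arm.get_state()['wrist_force'])"
```

```text
t 28.5 turn [-0.02 -0.01  0.15] shift mm [ 4.6 -3.8 16.5] w 0.049958050367567605 q6 -1.645270139200497
[ 1.4566  0.1666 -2.7329]
```

play_rows(series=[[0,0,0.15,0.0014,-0.0038,0,0.04],[0,0,0,0,0,0.01,0.04],[0,0,0,0,0,0.006,0.04],[0,0,0,0,0,0.001,0.04],[0,0,0,0,0,0,0.04]])

```text
time_s: 29.0
tool_pos: [0.6289, -0.0927, 0.0669]
eef_rot: [0.052, 0.999, -0.0, 0.001]
wrist_force: [-4.0, 0.0, 11.5]
width: 0.05
grip_force: 20.0
```

play_rows(series=[[0,0,0,0,0,0,0.04],[0,0,0,0,0,0,0.075],[0,0,0,0,0,0,0.075],[0,0,0,0,0,0,0.075],[0,0,0,0,0,0,0.075],[0,0,0,0,0,-0.02,0.075],[0,0,0,0,0,-0.035,0.075],[0,0,0,0,0,-0.03,0.075]])

```text
time_s: 29.8
tool_pos: [0.6282, -0.0925, 0.1522]
eef_rot: [0.052, 0.999, -0.0, 0.0]
wrist_force: [-0.4, 0.0, 0.7]
width: 0.0751
grip_force: 0.0
```

```bash
python3 -c "
from geo import *
go([.5979,.2634,.15],B); print(arm.get_state()['wrist_force'])"
```

```text
t 29.8 turn [-0.02  0.01 -0.03] shift mm [ 66.9 350.9   2.2] w 0.07505476902134291 q6 -1.6491990127361684
[-0.4155  0.0369  0.6684]
```

Now go to the hover over green, with measuring pauses.

play_rows(series=[[0,0,0,0.0034,0.0176,0,0.075],[0,0,0,0.0067,0.0351,0,0.075],[0,0,0,0.0067,0.0351,0,0.075],[0,0,0,0.0067,0.0351,0,0.075],[0,0,0,0.0067,0.0351,0,0.075],[0,0,0,0.0067,0.0351,0,0.075],[0,0,0,0.0067,0.0351,0,0.075],[0,0,0,0.0067,0.0351,0,0.075],[0,0,0,0.0067,0.0351,0,0.075],[0,0,0,0.0067,0.0351,0,0.075],[0,0,0,0.0034,0.0176,0,0.075],[0,0,0,0,0,0,0.075],[0,0,0,0,0,0,0.075]])

```text
time_s: 31.1
tool_pos: [0.5977, 0.2632, 0.1504]
eef_rot: [0.052, 0.999, -0.0, -0.0]
wrist_force: [0.6, -1.2, -0.5]
width: 0.0749
grip_force: 0.0
```

```bash
python3 -c "
from geo import *
go([.5979,.2634,.067],B)
import cv2
t=arm.snapshot('top')[:,:,::-1];cv2.imwrite('pics/t4.png',t)
cv2.imwrite('pics/c4.png',cv2.resize(t[160:285,240:395],None,fx=4.8,fy=4.8,interpolation=cv2.INTER_CUBIC))"
```

```text
t 31.1 turn [-0.05 -0.01  0.  ] shift mm [-0.2  0.2 83.4] w 0.07486990676577697 q6 -1.0871514727171472
```

View pics/c4.png

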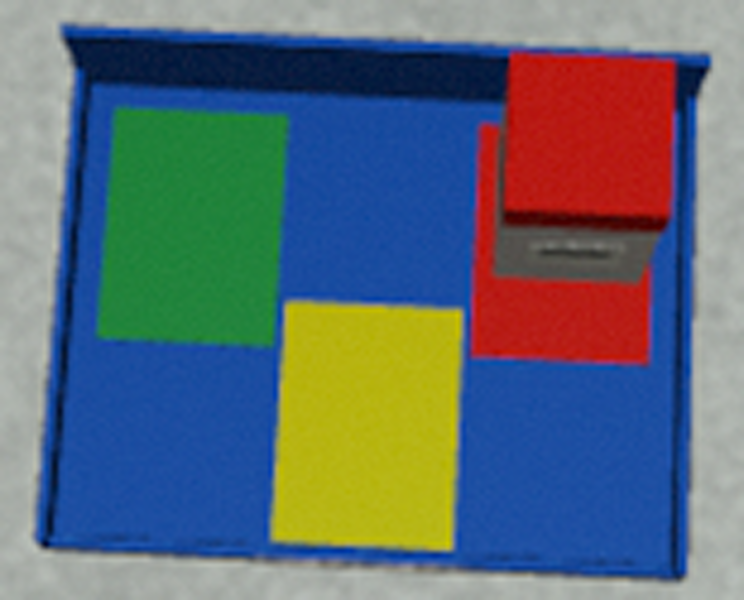

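```bash
cat > cc.py <<'E'
from geo import *
def carton(corners,base,place,name):
    """errors in bay axes (mm) from lid corners and the base's front corners"""
    cr=lambda p:np.array(p)/4.8+np.array([240,160])
    Rb=Rn.from_euler("z",-5.93,degrees=True).as_matrix()[:2,:2]; b=lambda P:((P[:,:2]-[.6315,-.0289])@Rb)*1e3
    h=25.;q=np.array([[h,h],[h,-h],[-h,-h],[-h,h]])
    th,t,r=rigid2(q,b(ray("top",cr(corners),.084)));print(name,"lid err",t-place,"yaw",np.degrees(th).round(1),np.abs(r).max().round(1))
    P=b(ray("top",cr(base),.0045));print("  base err",P.mean(0)+[25,0]-place)
E
python3 -c "
from cc import *
carton([(510,53),(676,60),(668,215),(504,211)],[(495,273),(641,282)],(0,-63),'red')"
```

```text
red lid err [ 0.1995 -1.3459] yaw -0.1 0.8
  base err [ 1.4162 -2.0753]
```

play_rows(series=[[0,0,0,0,0,0.025,0.075],[0,0,0,0,0,0.03,0.075],[0,0,0,0,0,0.02,0.075],[0,0,0,0,0,0.008,0.075],[0,0,0,0,0,0,0.075],[0,0,0,0,0,0,0.04],[0,0,0,0,0,0,0.04],[0,0,0,0,0,0,0.04],[0,0,0,0,0,0,0.04],[0,0,0,0,0,0,0.04],[0,0,0,0,0,0,0.04],[0,0,0,0,0,-0.01,0.04],[0,0,0,0,0,-0.025,0.04],[0,0,0,0,0,-0.02,0.04],[0,0,0,0,0,0,0.04]])

```text
time_s: 32.65
tool_pos: [0.5995, 0.2643, 0.1261]
eef_rot: [0.052, 0.999, 0.001, 0.002]
wrist_force: [-0.1, -0.1, -1.6]
width: 0.0501
grip_force: 20.0
```

```bash
python3 -c "
from geo import *
go([.6380,.0338,.067],B); print(arm.get_state()['wrist_force'])"
```

```text
t 32.65 turn [ 0.09  0.25 -0.02] shift mm [ -62.1 -225.3   59.1] w 0.05008097749254009 q6 -1.086395519376397
[-0.1188 -0.1374 -1.6027]
```

Red is centred to about 1–2 mm. Move green.

play_rows(series=[[0,0,0,-0.0044,-0.0161,0,0.04],[0,0,0,-0.0088,-0.0322,0,0.04],[0,0,0,-0.0088,-0.0322,0,0.04],[0,0,0,-0.0088,-0.0322,0,0.04],[0,0,0,-0.0088,-0.0322,0,0.04],[0,0,0,-0.0088,-0.0322,0,0.04],[0,0,0,-0.0088,-0.0322,0,0.04],[0,0,0,-0.0044,-0.0161,0,0.04],[0,0,0,0,0,0.02,0.04],[0,0,0,0,0,0.02,0.04],[0,0,0,0,0,0,0.04],[0,0,0,0,0,0,0.04]])

```text
time_s: 33.85
tool_pos: [0.6354, 0.033, 0.0827]
eef_rot: [0.052, 0.999, -0.0, -0.0]
wrist_force: [0.3, 1.2, -1.8]
width: 0.05
grip_force: 20.0
```

```bash
python3 -c "
from geo import *
go([.6384,.0340,.067],B); print(arm.get_state()['wrist_force'])"
```

```text
t 33.85 turn [-0.03 -0.05 -0.03] shift mm [-2.9  1.3 15.7] w 0.0500104336380713 q6 -1.4509076045768499
[ 0.3127  1.1901 -1.8287]
```

play_rows(series=[[0,0,0,-0.0029,0.0013,0,0.04],[0,0,0,0,0,0.01,0.04],[0,0,0,0,0,0.005,0.04],[0,0,0,0,0,0.001,0.04],[0,0,0,0,0,0,0.04]])

```text
time_s: 34.35
tool_pos: [0.6394, 0.0341, 0.0677]
eef_rot: [0.052, 0.999, -0.0, 0.001]
wrist_force: [-3.1, 0.2, 9.6]
width: 0.0501
grip_force: 20.0
```

play_rows(series=[[0,0,0,0,0,0,0.075],[0,0,0,0,0,0,0.075],[0,0,0,0,0,0,0.075],[0,0,0,0,0,0,0.075],[0,0,0,0,0,-0.02,0.075],[0,0,0,0,0,-0.035,0.075],[0,0,0,0,0,-0.03,0.075]])

```text
time_s: 35.05
tool_pos: [0.6388, 0.0341, 0.1531]
eef_rot: [0.052, 0.999, -0.0, 0.0]
wrist_force: [0.8, 0.4, -0.1]
width: 0.075
grip_force: 0.0
```

```bash
python3 -c "
from geo import *
go([.5113,.2751,.15],B)"
```

```text
t 35.05 turn [-0.03  0.01 -0.03] shift mm [151.7 226.6   3.1] w 0.07502951107436305 q6 -1.4493520813162453
```

play_rows(series=[[0,0,0,0.0108,0.0162,0,0.075],[0,0,0,0.0217,0.0324,0,0.075],[0,0,0,0.0217,0.0324,0,0.075],[0,0,0,0.0217,0.0324,0,0.075],[0,0,0,0.0217,0.0324,0,0.075],[0,0,0,0.0217,0.0324,0,0.075],[0,0,0,0.0217,0.0324,0,0.075],[0,0,0,0.0108,0.0162,0,0.075],[0,0,0,0,0,0,0.075],[0,0,0,0,0,0,0.075]])

```text
time_s: 36.05
tool_pos: [0.5111, 0.2754, 0.1514]
eef_rot: [0.051, 0.999, -0.0, 0.0]
wrist_force: [-0.3, -0.1, 0.4]
width: 0.075
grip_force: 0.0
```

```bash
python3 -c "
from geo import *
go([.5113,.2751,.067],B)"
```

```text
t 36.05 turn [-0.05  0.01  0.03] shift mm [-0.3 -0.3 84.4] w 0.07504487015759195 q6 -1.0125981650520146
```

play_rows(series=[[0,0,0,0,0,0.025,0.075],[0,0,0,0,0,0.03,0.075],[0,0,0,0,0,0.021,0.075],[0,0,0,0,0,0.008,0.075],[0,0,0,0,0,0,0.075],[0,0,0,0,0,0,0.04],[0,0,0,0,0,0,0.04],[0,0,0,0,0,0,0.04],[0,0,0,0,0,0,0.04],[0,0,0,0,0,0,0.04],[0,0,0,0,0,0,0.04],[0,0,0,0,0,-0.01,0.04],[0,0,0,0,0,-0.025,0.04],[0,0,0,0,0,-0.02,0.04],[0,0,0,0,0,0,0.04]])

```text
time_s: 37.55
tool_pos: [0.5128, 0.2761, 0.1258]
eef_rot: [0.052, 0.999, 0.001, 0.002]
wrist_force: [0.5, -0.5, -2.2]
width: 0.05
grip_force: 20.0
```

play_rows(series=[[0,0,0,-0.0048,-0.0161,0,0.04],[0,0,0,-0.0095,-0.0322,0,0.04],[0,0,0,-0.0095,-0.0322,0,0.04],[0,0,0,-0.0095,-0.0322,0,0.04],[0,0,0,-0.0095,-0.0322,0,0.04],[0,0,0,-0.0095,-0.0322,0,0.04],[0,0,0,-0.0095,-0.0322,0,0.04],[0,0,0,-0.0095,-0.0322,0,0.04],[0,0,0,-0.0095,-0.0322,0,0.04],[0,0,0,-0.0048,-0.0161,0,0.04],[0,0,0,0,0,0.02,0.04],[0,0,0,0,0,0.02,0.04],[0,0,0,0,0,0,0.04],[0,0,0,0,0,0,0.04]])

```text
time_s: 38.95
tool_pos: [0.566, -0.0218, 0.0828]
eef_rot: [0.052, 0.999, -0.0, -0.0]
wrist_force: [-0.5, -0.6, -1.7]
width: 0.0499
grip_force: 20.0
```

```bash
python3 -c "
from geo import *
go([.5664,-.0221,.067],B)"
```

```text
t 38.95 turn [-0.02 -0.05 -0.03] shift mm [-0.4 -0.3 15.8] w 0.04990964368502995 q6 -1.5457316782667574
```

Place, withdraw, and back the arm off towards the left and up for a clear look.

play_rows(series=[[0,0,0,-0.0004,-0.0003,0,0.04],[0,0,0,0,0,0.01,0.04],[0,0,0,0,0,0.005,0.04],[0,0,0,0,0,0.001,0.04],[0,0,0,0,0,0,0.04],[0,0,0,0,0,0,0.075],[0,0,0,0,0,0,0.075],[0,0,0,0,0,0,0.075],[0,0,0,0,0,0,0.075],[0,0,0,0,0,-0.02,0.075],[0,0,0,0,0,-0.035,0.075],[0,0,0,0,0,-0.035,0.075]])

```text
time_s: 40.15
tool_pos: [0.5664, -0.022, 0.1577]
eef_rot: [0.052, 0.999, -0.0, -0.0]
wrist_force: [0.9, -0.0, 0.1]
width: 0.0752
grip_force: 0.0
```

play_rows(series=[[0,0,0,0,0.02,-0.005,0.075],[0,0,0,0,0.04,-0.005,0.075],[0,0,0,0,0.04,-0.005,0.075],[0,0,0,0,0.04,-0.005,0.075],[0,0,0,0,0.04,-0.005,0.075],[0,0,0,0,0.04,-0.005,0.075],[0,0,0,0,0.04,-0.005,0.075],[0,0,0,0,0.04,-0.005,0.075],[0,0,0,0,0.02,0,0.075],[0,0,0,0,0,0,0.075],[0,0,0,0,0,0,0.075]])

```text
time_s: 41.25
tool_pos: [0.5997, 0.2956, 0.1963]
eef_rot: [0.052, 0.999, -0.001, -0.0]
wrist_force: [0.7, -0.5, -0.4]
width: 0.075
grip_force: 0.0
```

```bash
python3 -c "
from geo import *
import cv2
t=arm.snapshot('top')[:,:,::-1];cv2.imwrite('pics/t5.png',t)
cv2.imwrite('pics/c5.png',cv2.resize(t[160:285,240:395],None,fx=4.8,fy=4.8,interpolation=cv2.INTER_CUBIC))
a=cv2.imread('pics/t3.png')[230:350,450:580].astype(int);print('ramp change',np.abs(t[230:350,450:580].astype(int)-a).mean())"
```

```text
ramp change 1.9371367521367522
```

View pics/c5.png

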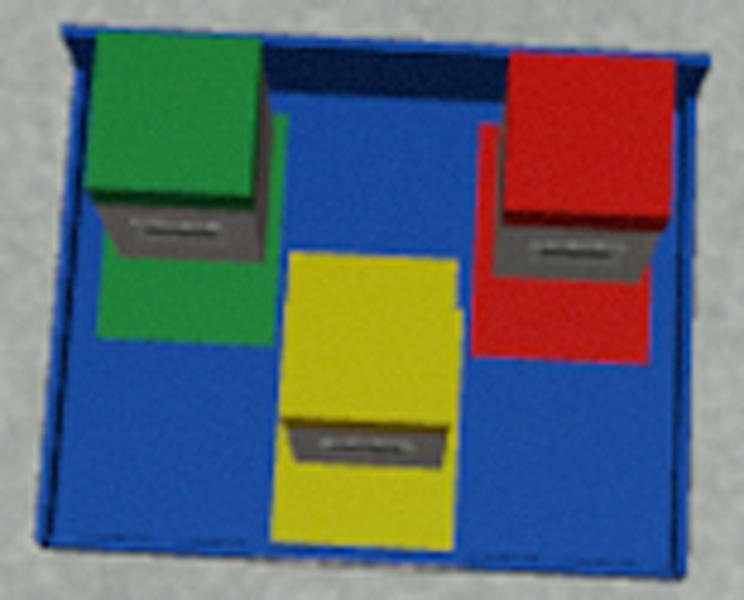

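```bash
python3 -c "
from cc import *
carton([(510,53),(676,60),(668,216),(504,211)],[(495,273),(643,282)],(0,-63),'red')
carton([(98,35),(263,40),(253,195),(87,188)],[(119,255),(263,262)],(0,63),'green')
carton([(289,252),(459,259),(450,423),(281,417)],[(295,461),(440,468)],(-66,0),'yellow')"
```

```text
red lid err [ 0.121  -1.3475] yaw -0.2 0.8
  base err [ 1.4322 -2.4132]
green lid err [ 0.7632 -0.8817] yaw 0.4 0.5
  base err [ 2.0531 -0.0316]
yellow lid err [-0.3855 -0.6505] yaw 0.2 0.7
  base err [ 0.0011 -0.4226]
```

All three cartons sit within about 2 mm of their markings and upright, and the board picture is unchanged, so I'm handing in.

```bash
python3 -c "
from cell import arm
print(arm.finish_job())"
```

```text
the job is handed in; nothing more can be done
None
```

The job is handed in at about 41 s of the 128 s: the bearing lies hub up and flat against the orange cleat, and all three cartons are back upright, each within about 2.5 mm of the centre of its own colour marking.

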